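# Clamp glued phones in a stack and start the cure timer

### The arm

A 7-joint arm with a two-finger parallel gripper is mounted at the origin on the work surface. World frame = base frame: x ahead of the robot, y to its left, z up, the work surface at z = 0. Lengths are in m, angles in degrees, forces in N, time in s.
With the tool pointing down it reaches from about 0.425 to 1.025 m from the base axis. Payload 9.4 kg.
Tool frame: the origin (TCP) lies midway between the tips of the shut fingers; the grasp point (between the pads) lies 19 mm behind it; z points along the fingers, y is the line along which they close (so a half turn about z gives the same grasp; the last joint's range is limited). The gripper opens to 85 mm and grips with 20 to 120 N. Pads are 22 mm wide; open, the fingers measure 114 mm over their backs; the gripper's body (76 mm by 85 mm) begins 54 mm behind the grasp point. The pads swing forward as they close: fully open they stand 13 mm farther back than shut.
Start: joints at [-70.285, 34.337, -0.143, 91.639, 0.103, 54.024, -4.572], TCP at [0.296, 0.662, 0.231] pointing down, gripper open.
Joint ranges: [-147.43, 147.43], [-19.82, 112.94], [-74.19, 73.91], [6.32, 146.72], [-59.91, 239.91], [6.04, 106.73], [-150.56, 150.56]. Speed limits (degrees/s): [127.2, 127.2, 172.46, 172.46, 180, 180, 180].

### API

Orientations are given as a 3x3 rotation matrix whose columns are the frame's x, y, z axes.
In Python, from cell import bot, let_go, gripper_close, telemetry, snapshot, calibration, ticket gives the robot as it stands. Calls block until the motion is done:
- bot.move_ptp(position, orientation): joint-space move of the TCP to a pose.
- bot.line_to(position, velocity=0.15, rotation=None, guard=None): straight line of the TCP; rotation=None keeps the orientation; velocity is the mean speed in m/s. With guard (N) it stops when the force on the tool has changed by that much, and returns True; else False.
- bot.set_joints(angles): joint-space move.
- let_go() and gripper_close(grasp_force=None): open the fingers fully, or close them until they stop; grasp_force is the grip in N (None keeps the last).
- bot.sleep(seconds).
- bot.inverse_kinematics(position, orientation): joint angles nearest the present ones, or None.
- telemetry.get_obs(): the state.
- snapshot(name): name is "scene" or "top" or "wrist"; returns the picture (480x640x3 uint8, red, green, blue); there is no depth.
- calibration(name): a dict with "K" (3x3 intrinsics, pixels), "world_from_camera" (4x4, takes a point from camera to world coordinates); the wrist camera has in their place "T_tool_cam" (4x4, takes a point from camera to tool coordinates, whose origin is the TCP and whose axes are the flange's). Camera axes: x right, y down, z forward; pixel columns grow to the right and rows downward; lengths in m; the calibration is good to about 2 mm. A picture is of the moment at which its call begins: read the wrist's pose just before it. calibration takes no time and is no camera call.
A pose or a line that the arm cannot do raises bot.IKError and nothing moves.
- ticket.finish_job(): hands the job in; it is judged then, once.
The state is a dict: "time": time; "joints": joint angles; "dq": joint speeds; "joint_torque": joint torques, N m; "eef_pos": TCP position; "tool_rot": TCP orientation; "wrist_force": force on the tool from outside, world axes, zero at the start; "torque": the same for the moment, N m; "grip_width": finger opening in m; "grip_force": force on a finger pad.
Only numpy, scipy, OpenCV 4.12 (cv2) and the standard library are available. Lean on these libraries where they do the work, as an engineer would, in place of code of your own. Each camera call takes 0.05 s, during which the arm holds its last target. There are 200 camera calls.

### The job

Tuck every phone lying on the bench under the sprung arm of the stack clamp, one flat on top of another, each lying straight and pushed fully home against the two stop pins. When they are all in, start the cure timer by pressing its three keys all the way down one at a time: the round key, then the square key, then the long bar key. Leave the board holder, the magnifier and the heat sink where they are.

Things in the scene. Friction and masses are not known exactly. Their poses are not given: they have to be found in the camera images.
- clamp: steel stack clamp fixed to the bench (position and heading vary), foot plate 300 x 90 x 8 mm. Origin: on the bench (z = 0) under the centre of a phone that is home; x is the way phones are pushed in, away from the robot; z up. A phone that is home lies along x, ends at x = -64 and +64 mm. One sprung arm reaches in over the pile from a pivot at x = +200 mm, 55 mm up.
- bed (a point): centre of the top of the clamp's platform, 20 mm above the bench, where the underside of the first phone's centre comes; the platform is 36 mm wide and runs from x = -62 to +66 mm in the clamp's frame; phones overhang it on both sides
- stops (a point): middle between the two upright stop pins at the face that the phones' front ends meet (clamp x = +64 mm), at platform height. Pins 12 mm thick at y = +-18 mm, tops 85 mm above the bench. Two side plates (clamp x from 30 to 66 mm, tops 85 mm high) leave a 62 mm wide passage centred on y = 0, with a mouth flaring to 76 mm at x = 12 mm
- nose (a point): underside of the 36 mm wide roller at the arm's nose: clamp x = +20 mm, 25 mm above the bench when nothing is under it, else on top of the pile. The arm presses down with about 2.5 to 4 N, does not stay up by itself and can rise 70 mm. The point's axes tilt with the arm
- toe (a point): tip of the arm's 36 mm wide lead-in toe, which slopes from the roller up towards the robot at 24 degrees (up to 38 on a high pile): clamp x = -30 mm, about 21 mm above the roller's underside. A phone pushed in level, 1 or 2 mm above platform or pile, lifts the arm by itself (polished, 3 to 10 N of push)
- phone1: one of four alike black phones (three or four are present): a slab 128 mm long (x), 54 mm wide (y), 12 mm thick, about 170 g, lying flat screen down. Origin: centre of its underside; z up. Either end may go in first.
- phone2: one of four alike black phones (three or four are present): a slab 128 mm long (x), 54 mm wide (y), 12 mm thick, about 170 g, lying flat screen down. Origin: centre of its underside; z up. Either end may go in first.
- phone3: one of four alike black phones (three or four are present): a slab 128 mm long (x), 54 mm wide (y), 12 mm thick, about 170 g, lying flat screen down. Origin: centre of its underside; z up. Either end may go in first.
- phone4: one of four alike black phones (three or four are present): a slab 128 mm long (x), 54 mm wide (y), 12 mm thick, about 170 g, lying flat screen down. Origin: centre of its underside; z up. Either end may go in first.
- panel: grey timer panel fixed to the bench, 172 x 70 x 12 mm, origin at the centre of its underside; three key modules (46 x 56 mm, 14 mm high) stand on it in a row along its x, 52 mm apart, in any order
- key_round (a joint): travel in m of the round key, 30 mm across: 0 up, 0.006 fully down; springs back; moves straight down, 1 N to start, 4 N at the bottom; count it pressed from 0.0045
- round_top (a point): centre of the top face of the round key, 30 mm across, about 40 mm above the bench when up
- key_square (a joint): travel in m of the square key, 29 by 29 mm: 0 up, 0.006 fully down; springs back; moves straight down, 1 N to start, 4 N at the bottom; count it pressed from 0.0045
- square_top (a point): centre of the top face of the square key, 29 by 29 mm, about 40 mm above the bench when up
- key_bar (a joint): travel in m of the long narrow bar key, 16 by 42 mm: 0 up, 0.006 fully down; springs back; moves straight down, 1 N to start, 4 N at the bottom; count it pressed from 0.0045
- bar_top (a point): centre of the top face of the long narrow bar key, 16 by 42 mm, about 40 mm above the bench when up
- board_holder: bystander: steel circuit board holder with a green board, 170 x 62 mm, 40 mm high; origin centre of underside
- magnifier: bystander: grey plastic hand magnifier, lens 80 mm across, handle to -x, 167 mm long overall, 10 mm thick; origin under the lens centre
- heat_sink: bystander: blue finned heat sink 60 x 60 x 30 mm; origin centre of underside
Mind the look-alikes: they are no part of the job. Leave any orange or red look-alike of the phone2 alone.

How it is judged (in metres and radians):
On the way, in this order (a step that is already met when the one before it is completed fails the run):
1. all the phones lie piled home under the sprung arm (x of phone1 in the frame of clamp between -0.006 and 0.006 m and y of phone1 in the frame of clamp between -0.008 and 0.008 m and z of each of phone1, phone2, phone3, phone4 in the frame of clamp above 0.014 m and z of each of phone1, phone2, phone3, phone4 in the frame of nose below -0.005 m and angle between each of phone1, phone2, phone3, phone4's own z axis and vertical below 0.08 rad and angle between the x axis of each of phone1, phone2, phone3, phone4 and the x axis of clamp, either way round below 0.13 rad and linear speed of each of phone1, phone2, phone3, phone4 below 0.02 m/s and x of phone2 in the frame of clamp between -0.006 and 0.006 m and y of phone2 in the frame of clamp between -0.008 and 0.008 m and x of phone3 in the frame of clamp between -0.006 and 0.006 m and y of phone3 in the frame of clamp between -0.008 and 0.008 m and x of phone4 in the frame of clamp between -0.006 and 0.006 m and y of phone4 in the frame of clamp between -0.008 and 0.008 m), for 0.3 s.
2. the round key is pressed down (value of joint key_round above 0.0045 m), for 0.05 s.
3. the square key is pressed down (value of joint key_square above 0.0045 m), for 0.05 s.
4. the bar key is pressed down (value of joint key_bar above 0.0045 m), for 0.05 s.
At the end, for the whole second after the job is handed in: every phone present lies flat (within 0.08 rad) and at rest on the clamp's platform or pile, under the arm's nose, straight to 0.13 rad, within 6 mm of home along the clamp and 8 mm across it; all keys are up again (all of step 1 and value of joint each of key_round, key_square, key_bar below 0.0015 m); the robot touches nothing.
It fails at once if board holder moved by more than 30 mm (distance of board_holder from where it was at the start of the episode above 0.03 m).
It fails at once if magnifier moved by more than 30 mm (distance of magnifier from where it was at the start of the episode above 0.03 m).
It fails at once if heat sink moved by more than 30 mm (distance of heat_sink from where it was at the start of the episode above 0.03 m).
It fails at once if two keys down at once (value of joint each of key_round, key_square above 0.003 m or value of joint each of key_square, key_bar above 0.003 m or value of joint each of key_round, key_bar above 0.003 m).
Of phone1, phone2, phone3, phone4 only 3 to 4 are there at a start; the rules pass over those that are not, and their reading is None.
At some moment in a run one of phone1, phone2, phone3, phone4 may be knocked a few centimetres aside while the robot is not near it.
Once in a run the grip may slacken for a moment while it holds something.
It also fails if it takes over 210 s, if anything falls off the work surface, if the arm or the gripper's body presses on something with over 40 N, if the wrist force passes 120 N, or if a joint passes its speed limit or range.

## Working session

There is one attempt and no reset: what is moved stays moved. The work goes in short steps, each a Python script; the robot and the scene stay as the last script left them, time stands still between calls to the robot, and variables do not carry over. Pictures are saved under pics/ and viewed, at most 14 in all, crops included, and the job is handed in when it is done.

```bash
ls; mkdir -p pics; python3 - <<'E'
from cell import *
import cv2
for n in("top","scene"):
    cv2.imwrite(f"pics/{n}0.png",snapshot(n)[:,:,::-1])
    c=calibration(n);print(n,c["K"],c["world_from_camera"])
print(calibration("wrist"));o=telemetry.get_obs();print(o)
E
```

```text
pics
top [[519.09540907   0.         311.03028604]
 [  0.         519.09540907 236.78484735]
 [  0.           0.           1.        ]] [[ 0.02709624 -0.99582489  0.08716987  0.37310615]
 [-0.999517   -0.02831731 -0.01280186  0.00742354]
 [ 0.01521683 -0.08678089 -0.9961112   1.32373372]
 [ 0.          0.          0.          1.        ]]
scene [[608.12971231   0.         319.74638024]
 [  0.         608.12971231 246.25825211]
 [  0.           0.           1.        ]] [[ 0.84513379  0.33929654 -0.41306989  1.08710101]
 [ 0.53454742 -0.53234924  0.65640182 -0.93867329]
 [ 0.00281743 -0.7755528  -0.63127642  0.96276919]
 [ 0.          0.          0.          1.        ]]
{'K': array([[333.08633061,   0.        , 315.70266754],
       [  0.        , 333.08633061, 236.58732986],
       [  0.        ,   0.        ,   1.        ]]), 'T_tool_cam': array([[ 2.41884703e-04, -9.55298069e-01, -2.95644282e-01,
         7.61496454e-02],
       [ 9.99999970e-01,  2.20593143e-04,  1.05371535e-04,
         2.67960645e-04],
       [-3.54441225e-05, -2.95644299e-01,  9.55298093e-01,
        -1.431386
[... 222 characters left out ...]
57328298]), 'dq': array([-0.07801138, -0.02511566, -0.01987682, -0.06478853, -0.06927245,
        0.09128563, -0.03523798]), 'joint_torque': array([ 5.17814464e-03, -7.77988029e+01,  1.56929892e+00, -2.58617717e+01,
        1.25327142e-02,  5.67952651e-03, -5.07890903e-06]), 'eef_pos': array([0.29601289, 0.66136367, 0.23049189]), 'tool_rot': array([[-9.12779550e-01,  4.08452338e-01, -4.24448711e-04],
       [ 4.08452525e-01,  9.12778563e-01, -1.35234286e-03],
       [-1.64939920e-04, -1.40775806e-03, -9.99998996e-01]]), 'wrist_force': array([ 0.45649005,  0.177669  , -0.29060226]), 'torque': array([-0.02247841,  0.00673388,  0.00244609]), 'grip_force': 0.0, 'grip_width': 0.08529798353166876}
```

View pics/top0.png

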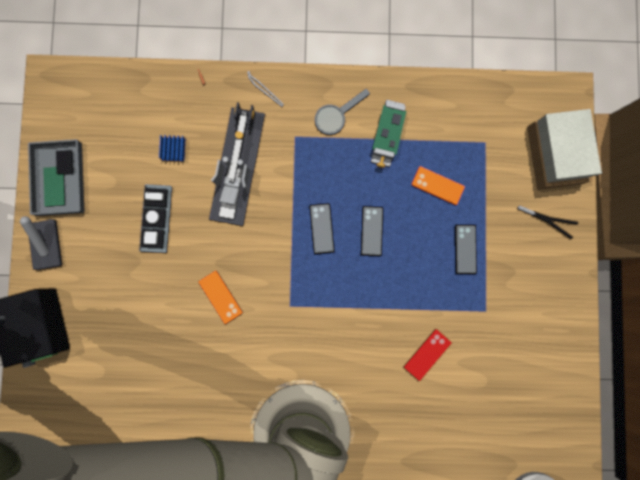

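View pics/scene0.png

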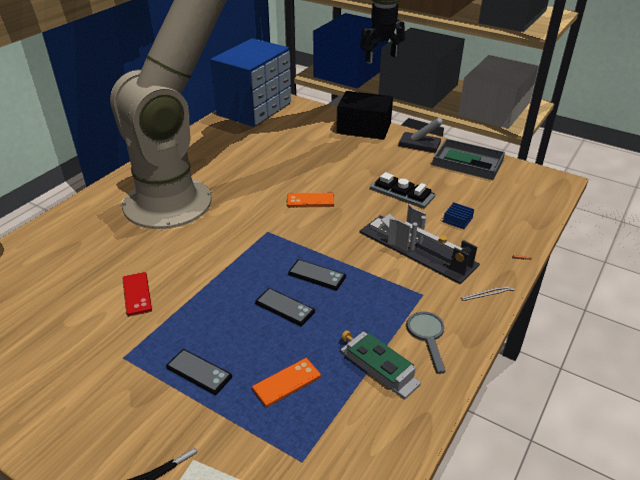

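```bash
cat > h.py <<'E'
import numpy as np, cv2
from cell import *
def R(psi):
    p=np.radians(psi);c,s=np.cos(p),np.sin(p)
    return np.array([[c,s,0],[s,-c,0],[0,0,-1.]])
def cast(K,T,uv,z):
    d=T[:3,:3]@np.linalg.solve(K,np.array([uv[0],uv[1],1.]));o=T[:3,3]
    return o+d*(z-o[2])/d[2]
def fixed(n,uv,z): c=calibration(n);return cast(c["K"],c["world_from_camera"],uv,z)
def wpose():
    o=telemetry.get_obs();T=np.eye(4);T[:3,:3]=o["tool_rot"];T[:3,3]=o["eef_pos"]
    return T@calibration("wrist")["T_tool_cam"]
def wsnap(name):
    T=wpose();im=snapshot("wrist")[:,:,::-1];cv2.imwrite(f"pics/{name}.png",im);np.save(f"pics/{name}.npy",T);return im
def wpt(name,uv,z): return cast(calibration("wrist")["K"],np.load(f"pics/{name}.npy"),uv,z)
E
python3 - <<'E'
from h import *
np.set_printoptions(precision=3,suppress=True)
im=cv2.imread("pics/top0.png").astype(int)
# grey phones: threshold on low saturation inside mat
sub=im[135:312,290:490];b,g,r=sub[...,0],sub[...,1],sub[...,2]
m=((b-r)<35)&((r-b)<35)&(abs(g-r)<30)
n,l,st,ce=cv2.connectedComponentsWithStats(m.astype(np.uint8))
for i in range(1,n):
    if st[i,4]>300:
        (c,s,a)=cv2.minAreaRect(np.argwhere(l==i)[:,::-1].astype(np.float32))
        bx=cv2.boxPoints((c,s,a))+[290,135]
        w=np.array([fixed("top",p,.010)[:2] for p in bx]);e=[w[1]-w[0],w[2]-w[1]];L=max(e,key=np.linalg.norm)
        print("phone",st[i],w.mean(0),np.linalg.norm(e,axis=1),np.degrees(np.arctan2(L[1],L[0])))
for k,uv,z in[("clampfar",(248,108),.01),("clampnear",(229,222),.01),("panelN",(153,251),.014),("panelF",(159,186),.014),("bar",(156,197),.04),("rnd",(152,216),.04),("sq",(150,238),.04)]:print(k,fixed("top",uv,z))
bot.move_ptp([.66,.27,.34],R(170));print(telemetry.get_obs()["joints"]);wsnap("w1")
E
```

```text
phone [  0   0 197 177 967] [ 0.535 -0.21 ] [0.447 0.512] -89.69245708853748
phone [ 81  13  25  22 322] [ 0.694 -0.186] [0.053 0.06 ] -102.5344027599103
phone [  19   68   26   51 1038] [ 0.511 -0.035] [0.054 0.127] -173.3139588874163
phone [  71   71   22   50 1040] [ 0.509 -0.163] [0.054 0.126] -179.1284543037522
phone [ 164   90   23   50 1059] [ 0.467 -0.403] [0.055 0.126] -178.66653239368358
clampfar [0.818 0.163 0.01 ]
clampnear [0.52 0.2  0.01]
panelN [0.441 0.387 0.014]
panelF [0.606 0.381 0.014]
bar [0.574 0.379 0.04 ]
rnd [0.526 0.387 0.04 ]
sq [0.471 0.389 0.04 ]
[-25.965  28.587  -1.548  86.143   0.767  65.303  52.465]
```

View pics/w1.png

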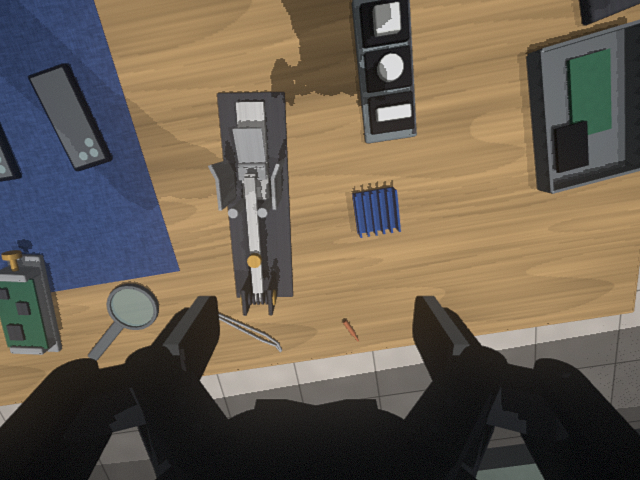

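```bash
python3 - <<'E'
from h import *
np.set_printoptions(precision=3,suppress=True)
for k,uv,z in[("NL",(218,93),.008),("NR",(285,92),.008),("FR",(293,297),.008),("platL",(238,101),.02),("platR",(265,101),.02),("ctr",(320,240),0),("pinL",(233,213),.085),("pinR",(262,212),.085),("rnd",(391,67),.04)]:print(k,wpt("w1",uv,z))
im=cv2.imread("pics/w1.png")
cv2.imwrite("pics/w1c.png",cv2.resize(im[80:320,200:420],None,fx=2.5,fy=2.5,interpolation=cv2.INTER_CUBIC))
bot.move_ptp([.65,.21,.28],R(173));wsnap("w2")
E
```

```text
NL [0.512 0.167 0.008]
NR [0.526 0.254 0.008]
FR [0.821 0.208 0.008]
platL [0.527 0.193 0.02 ]
platR [0.533 0.228 0.02 ]
ctr [0.738 0.265 0.   ]
pinL [0.658 0.17  0.085]
pinR [0.663 0.205 0.085]
rnd [0.524 0.388 0.04 ]
```

View pics/w2.png

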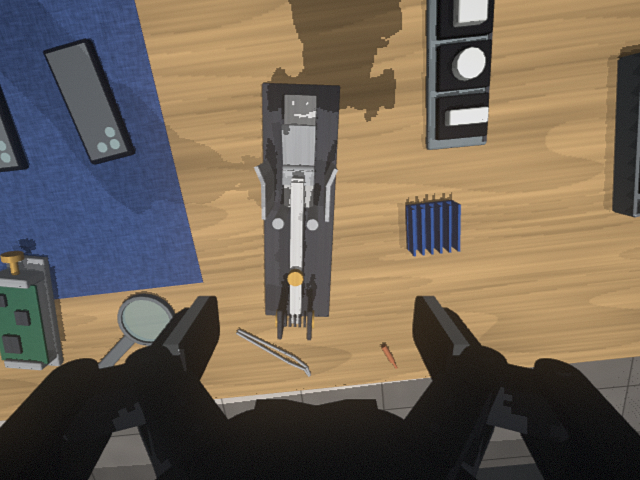

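```bash
python3 - <<'E'
from h import *
np.set_printoptions(precision=4,suppress=True)
P={}
for k,uv,z in[("NL",(264,84),.008),("NR",(339,86),.008),("FR",(329,317),.008),("FL",(265,315),.008),("platL",(285,95),.02),("platR",(316,96),.02),("pinL",(278,224.5),.085),("pinR",(312.5,224.5),.085),("rnd",(470,63),.04),("sq",(470,10),.04),("bar",(467,117),.04)]:P[k]=wpt("w2",uv,z);print(k,P[k][:2])
a=(P["NL"]+P["NR"])/2;b=(P["FR"]+P["FL"])/2;d=b-a;print(np.linalg.norm(d),np.degrees(np.arctan2(d[1],d[0])))
p=(P["pinL"]+P["pinR"])/2;q=(P["platL"]+P["platR"])/2;d=p-q;d[2]=0;print(np.linalg.norm(d),np.degrees(np.arctan2(d[1],d[0])))
d=P["pinR"]-P["pinL"];print(np.degrees(np.arctan2(d[1],d[0]))-90,np.linalg.norm(d))
# phone far-left visible one for wrist check
bot.move_ptp([.49,-.035,.25],R(187-0));wsnap("w3")
E
```

```text
NL [0.5131 0.1675]
NR [0.5256 0.2523]
FR [0.8209 0.2079]
FL [0.8068 0.1191]
platL [0.5288 0.1905]
platR [0.5341 0.2247]
pinL [0.6596 0.1691]
pinR [0.664 0.205]
rnd [0.5242 0.3866]
sq [0.4763 0.386 ]
bar [0.577  0.3841]
0.29814903151064986 -8.951831955758932
0.131929456863054 -8.946772948442982
-7.0160310462053985 0.036181599098487977
```

View pics/w3.png

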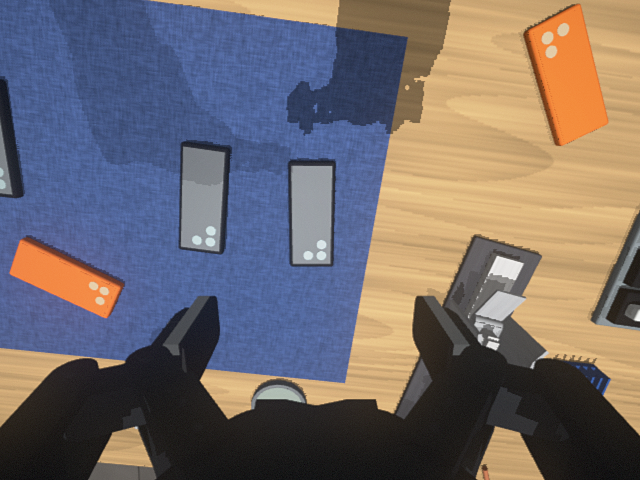

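```bash
cat >> h.py <<'E'
C=np.array([.593,.198]);CA=-8.95
ux=np.array([np.cos(np.radians(CA)),np.sin(np.radians(CA))]);uy=np.array([-ux[1],ux[0]])
def cl(x,y,z): return np.r_[C+ux*x+uy*y,z]
def inc(p): d=np.asarray(p)[:2]-C;return np.array([d@ux,d@uy])
def st(msg):
    o=telemetry.get_obs();print(msg,"t=%.1f"%o["time"],"tcp",o["eef_pos"].round(4),"clamp",inc(o["eef_pos"]).round(4),"w %.4f gf %.1f"%(o["grip_width"],o["grip_force"]),"F",o["wrist_force"].round(1))
    return o
def pick(c,ang,off=.045,z=0.0):
    """ang: heading (deg, near 0) of phone long axis; grip the end nearest the robot"""
    d=np.array([np.cos(np.radians(ang)),np.sin(np.radians(ang))]);p=np.asarray(c)-d*off
    let_go();bot.move_ptp([*p,.12],R(180+ang));bot.line_to([*p,z],.15,guard=15)
    st("down");gripper_close(90);st("grip");bot.line_to([*p,.14],.15);return st("lift")
def insert(n,off=.045,gap=.002,z=0.0):
    """n phones already in the pile"""
    h=.020+.012*n+gap+z;r=R(180+CA)
    bot.move_ptp(cl(-.128-off,0,.15),r);bot.line_to(cl(-.128-off,0,h),.15);o=st("entry")
    if o["grip_width"]<.045: return False
    hit=bot.line_to(cl(.012-off,0,h),.06,guard=28);st(f"pushed hit={hit}")
E
python3 - <<'E'
from h import *
np.set_printoptions(precision=4,suppress=True)
for q in([(289,160),(335,160),(333,266),(291,266)],[(181,142),(230,147),(223,254),(180,248)]):
    w=np.array([wpt("w3",p,.010)[:2] for p in q]);l=(w[2]+w[3]-w[0]-w[1])/2
    print(w.mean(0),np.linalg.norm(l),np.linalg.norm(w[1]-w[0]),np.degrees(np.arctan2(l[1],l[0])))
    c=w.mean(0)
    if q[0][0]==289: c0,a0=c,np.degrees(np.arctan2(l[1],l[0]))
pick(c0,a0)
wsnap("w4")
E
```

```text
[ 0.5091 -0.0353] 0.1284865786300074 0.051765623265989665 6.890266342472938
[ 0.5065 -0.1631] 0.12669955777057462 0.05411567617397318 -0.7351211017493385Traceback (most recent call last):
  File "<stdin>", line 8, in <module>
  File "h.py", line 26, in pick
    let_go();bot.move_ptp([*p,.12],R(180+ang));bot.line_to([*p,z],.15,guard=15)
                                               ~~~~~~~~~~~^^^^^^^^^^^^^^^^^^^^^
cell.IKError: the arm cannot follow that straight line within its joint ranges
```

```bash
python3 - <<'E'
from h import *
st("now");print(telemetry.get_obs()["joints"].round(1))
for x in(.44,.464,.48,.5,.55):
  for z in(.12,.06,.0):
    print(x,z,[None if (j:=bot.inverse_kinematics([x,-.04,z],R(a))) is None else j.round(0).astype(int).tolist() for a in(186.9,6.9)])
print([None if (j:=bot.inverse_kinematics(cl(-.173,0,z),R(a))) is None else j.round(0).astype(int).tolist() for a in(171,-9) for z in (.15,.02)])
E
```

```text
now t=4.6 tcp [ 0.4651 -0.0405  0.1203] clamp [-0.0892 -0.2555] w 0.0850 gf 0.0 F [ 0.4 -0.7  0.1]
[  0.7  27.5  -3.7 130.5   4.6  22.2  90.1]
0.44 0.12 [[0, 26, -4, 134, 5, 20, 90], [-33, 35, 47, 136, -55, 31, -25]]
0.44 0.06 [[-1, 34, -2, 136, 6, 11, 89], [-16, 36, 20, 137, -51, 15, -32]]
0.44 0.0 [[5, 41, -11, 137, 73, 8, 22], None]
0.464 0.12 [[1, 27, -4, 131, 5, 22, 90], [-34, 36, 48, 133, -54, 33, -26]]
0.464 0.06 [[0, 34, -2, 133, 6, 13, 89], [-22, 38, 30, 134, -59, 21, -23]]
0.464 0.0 [[5, 42, -11, 134, 54, 9, 40], [-8, 42, 9, 135, -60, 7, -25]]
0.48 0.12 [[1, 28, -4, 129, 4, 23, 90], [-34, 37, 49, 131, -53, 35, -27]]
0.48 0.06 [[0, 35, -3, 131, 6, 15, 89], [-22, 39, 30, 132, -56, 23, -27]]
0.48 0.0 [[-1, 42, -1, 132, 7, 6, 88], [-8, 42, 9, 132, -49, 8, -35]]
0.5 0.12 [[1, 29, -4, 126, 4, 25, 90], [-34, 38, 49, 128, -52, 36, -28]]
0.5 0.06 [[0, 35, -3, 128, 6, 17, 89], [-22, 40, 31, 130, -53, 24, -30]]
0.5 0.0 [[-1, 42, -2, 129, 7, 9, 88], [-9, 43, 10, 130, -40, 10, -44]]
0.55 0.12 [[1, 31, -4, 120, 4, 29, 91], [-33, 42, 50, 122, -51, 41, -31]]
0.55 0.06 [[0, 37, -3, 122, 5, 21, 90], [-29, 45, 43, 124, -59, 35, -25]]
0.55 0.0 [[0, 43, -2, 123, 6, 14, 89], [-15, 45, 20, 124, -49, 19, -36]]
[[-39, 25, 5, 128, -5, 27, 51], [-35, 39, 1, 132, -3, 8, 49], [-74, 41, 64, 130, -56, 45, -70], [-42, 40, 10, 133, -39, 10, -94]]
```

```bash
sed -i 's/off=.045/off=.025/g' h.py; python3 - <<'E'
from h import *
pick((.5091,-.0353),6.9)
wsnap("w4")
E
```

```text
down t=6.0 tcp [ 0.4844 -0.0384  0.0005] clamp [-0.0705 -0.2504] w 0.0853 gf 0.0 F [0.8 0.8 0.2]
grip t=6.4 tcp [ 0.4847 -0.0384  0.0014] clamp [-0.0702 -0.2504] w 0.0516 gf 91.0 F [-2.4 -0.8 16.6]
lift t=7.5 tcp [ 0.4838 -0.0383  0.1394] clamp [-0.0711 -0.2504] w 0.0510 gf 93.6 F [-0.1  0.8 -1.3]
```

View pics/w4.png

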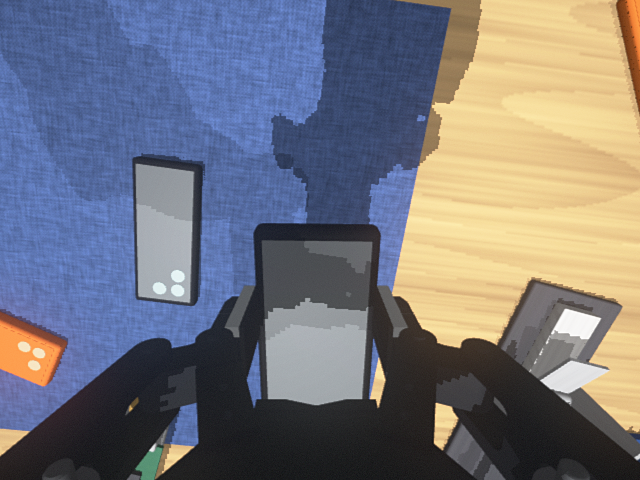

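```bash
python3 - <<'E'
from h import *
insert(0,z=.0014)
wsnap("w5")
E
```

```text
entry t=9.6 tcp [0.4423 0.2216 0.0239] clamp [-0.1525 -0.0002] w 0.0509 gf 93.6 F [-0.8 -0.4 -0.9]
pushed hit=True t=11.7 tcp [0.5668 0.2015 0.0216] clamp [-0.0264 -0.0007] w 0.0510 gf 97.6 F [-2.5 -0.3  5.4]
```

View pics/w5.png

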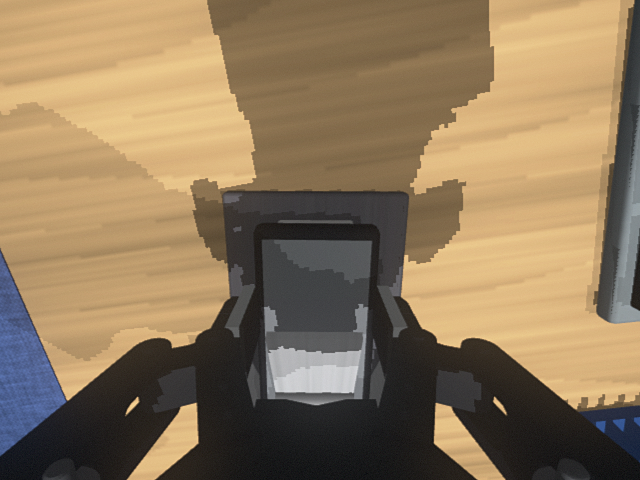

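```bash
python3 - <<'E'
from h import *
for uv,z in[((317,224),.032),((317,221),.02),((317,192),.008),((256,300),.032),((380,300),.032)]:print(uv,inc(wpt("w5",uv,z)).round(4))
let_go();st("open")
bot.line_to(cl(-.11,0,.022),.15);bot.line_to(cl(-.11,0,.12),.2)
# seat check: push rear with shut fingers
gripper_close(30);bot.line_to(cl(-.10,0,.027),.15)
hit=bot.line_to(cl(-.066,0,.027),.04,guard=14);st(f"seat {hit}")
bot.line_to(cl(-.11,0,.027),.15);bot.line_to(cl(-.11,0,.12),.2)
bot.move_ptp([.47,-.163,.25],R(180));wsnap("w6")
E
```

```text
(317, 224) [-0.0665  0.0002]
(317, 221) [-0.0649  0.0002]
(317, 192) [-0.0762  0.0001]
(256, 300) [-0.0316 -0.0267]
(380, 300) [-0.032   0.0283]
open t=12.2 tcp [0.5657 0.2008 0.0205] clamp [-0.0274 -0.0015] w 0.0851 gf 0.0 F [-0.3 -0.6 -0.2]
seat True t=15.7 tcp [0.5184 0.2092 0.0267] clamp [-0.0754 -0.0006] w -0.0000 gf 0.8 F [-1.4  0.2  1.5]
```

View pics/w6.png

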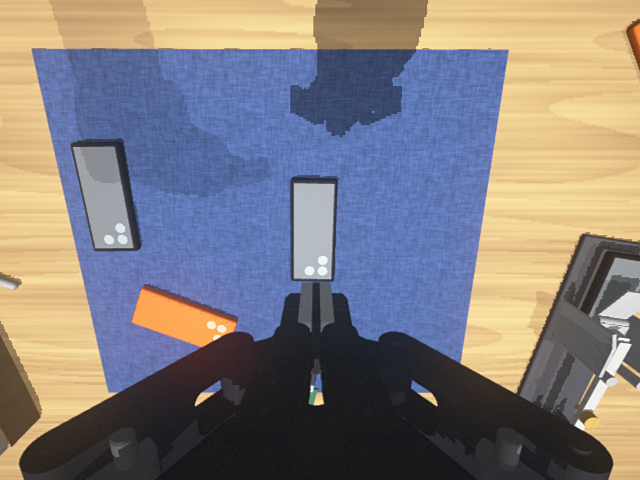

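```bash
cat >> h.py <<'E'
def seat(n):
    z=.022+.012*n
    let_go();bot.line_to(cl(-.11,0,z),.15);bot.line_to(cl(-.11,0,.13),.2)
    gripper_close(30);z+=.005;bot.line_to(cl(-.10,0,z),.15)
    hit=bot.line_to(cl(-.066,0,z),.04,guard=14);st(f"seat {hit}")
    bot.line_to(cl(-.11,0,z),.15);bot.line_to(cl(-.11,0,.13),.2)
def box(name,q):
    w=np.array([wpt(name,p,.010)[:2] for p in q]);l=(w[2]+w[3]-w[0]-w[1])/2
    r=w.mean(0),np.degrees(np.arctan2(l[1],l[0]));print(r,np.linalg.norm(l));return r
E
python3 - <<'E'
from h import *
c,a=box("w6",[(292,178),(337,179),(334,281),(292,280)])
box("w6",[(72,143),(123,140),(140,247),(95,250)])
pick(c,a,z=.002)
insert(1,z=.002)
wsnap("w7")
E
```

```text
(array([ 0.50664042, -0.16338621]), np.float64(-0.8105584962589663)) 0.12695182190804777
(array([ 0.46548714, -0.40195393]), np.float64(0.16071838481294826)) 0.12500937961985623
down t=20.5 tcp [ 0.4822 -0.1632  0.003 ] clamp [-0.0533 -0.3741] w 0.0855 gf 0.0 F [ 0.4 -0.7  0.3]
grip t=21.0 tcp [ 0.4821 -0.1633  0.0035] clamp [-0.0534 -0.3741] w 0.0512 gf 90.2 F [-1.5  0.9 17.5]
lift t=22.0 tcp [ 0.4812 -0.1629  0.1394] clamp [-0.0543 -0.3739] w 0.0504 gf 93.6 F [ 0.   0.1 -2. ]
entry t=24.4 tcp [0.4423 0.2215 0.0365] clamp [-0.1526 -0.0002] w 0.0509 gf 93.6 F [-0.2  0.2 -1.9]
pushed hit=True t=26.3 tcp [0.567  0.2018 0.0357] clamp [-0.0263 -0.0003] w 0.0505 gf 94.9 F [-1.3 -0.2  7.1]
```

View pics/w7.png

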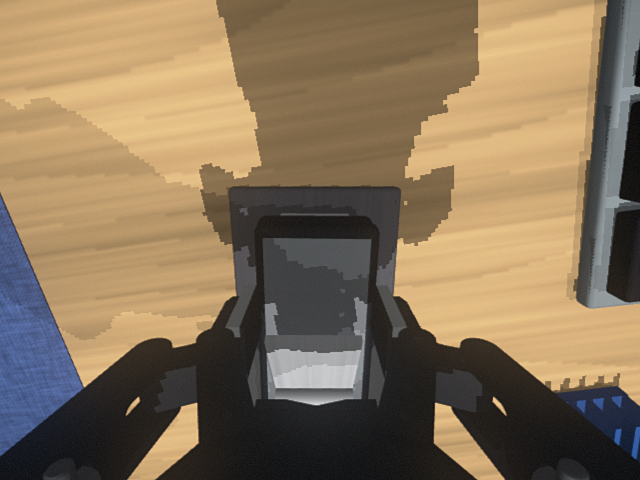

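The picture shows phone 2 lying straight on phone 1, its rear edge at about (317,220) almost in line with the one below. Next I seat it and look at the last phone.

```bash
python3 - <<'E'
from h import *
seat(1)
bot.move_ptp([.44,-.40,.25],R(180));wsnap("w8")
E
```

```text
seat True t=30.3 tcp [0.5184 0.2093 0.0386] clamp [-0.0754 -0.0005] w 0.0001 gf 0.7 F [-1.   0.1  1.2]
```

View pics/w8.png

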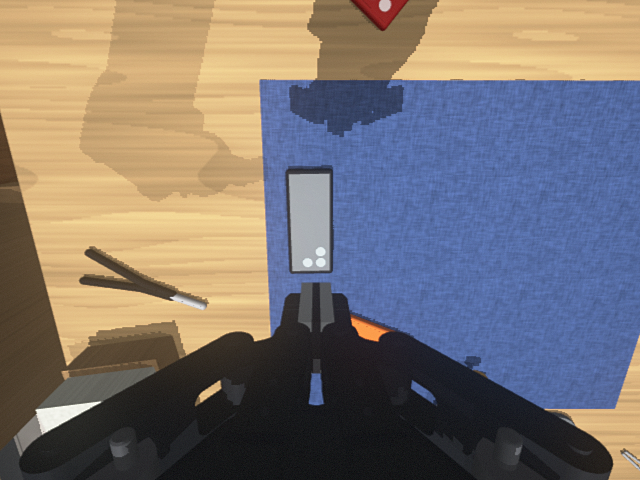

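```bash
python3 - <<'E'
from h import *
c,a=box("w8",[(287,169),(331,168),(332,271),(291,272)])
pick(c,a,z=.002)
insert(2,z=.002)
wsnap("w9")
E
```

```text
(array([ 0.46574868, -0.40447804]), np.float64(1.1876982998922454)) 0.12613435163861786
down t=35.9 tcp [ 0.4413 -0.4055  0.0031] clamp [-0.056  -0.6197] w 0.0852 gf 0.0 F [ 0.1 -0.4  0.3]
grip t=36.3 tcp [ 0.4411 -0.4053  0.0036] clamp [-0.0561 -0.6196] w 0.0507 gf 90.9 F [-1.3  1.2 14.3]
lift t=37.4 tcp [ 0.4403 -0.4046  0.1392] clamp [-0.0571 -0.619 ] w 0.0507 gf 93.6 F [-0.1  0.3 -2. ]
entry t=40.5 tcp [0.4422 0.2215 0.0484] clamp [-0.1526 -0.0002] w 0.0504 gf 93.6 F [ 0.   0.1 -0.9]
pushed hit=True t=42.4 tcp [0.5662 0.2018 0.0478] clamp [-0.0271 -0.0004] w 0.0503 gf 94.7 F [-2.2  0.6  8.4]
```

View pics/w9.png

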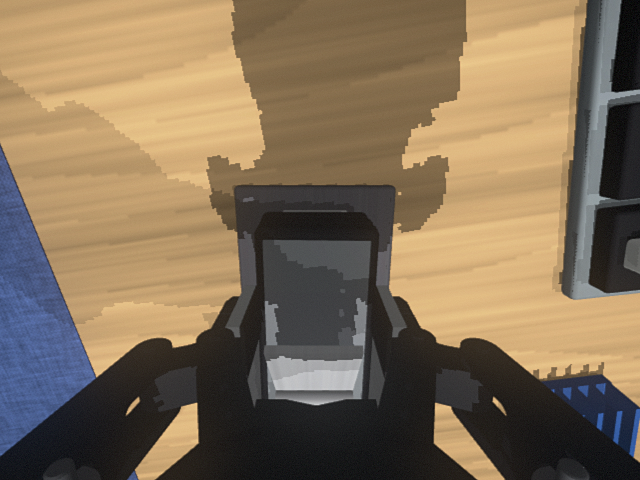

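```bash
python3 - <<'E'
from h import *
seat(2)
bot.move_ptp([.524,.386,.15],R(178));wsnap("w10")
s=snapshot("scene")[:,:,::-1];cv2.imwrite("pics/s1.png",s)
w=cv2.imread("pics/w10.png")
c=cv2.resize(s[180:300,340:500],None,fx=2.5,fy=2.5,interpolation=cv2.INTER_CUBIC)
t=snapshot("top")[:,:,::-1]
out=np.zeros((600,800,3),np.uint8);out[:300,:400]=c;out[:300,400:]=cv2.resize(w,(400,300));out[300:,:400]=cv2.resize(s,(400,300));out[300:,400:]=cv2.resize(t,(400,300))
cv2.imwrite("pics/m1.png",out)
E
```

```text
seat True t=46.3 tcp [0.5185 0.2094 0.0507] clamp [-0.0754 -0.0003] w 0.0000 gf 0.7 F [-1.5  0.1  1.8]
```

View pics/m1.png

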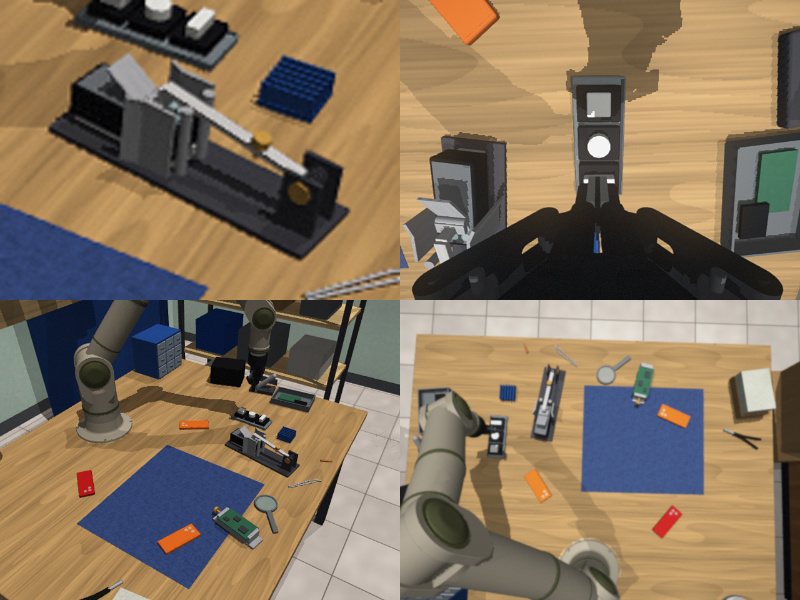

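```bash
python3 - <<'E'
from h import *
r=wpt("w10",(317,234),.04)[:2];s=wpt("w10",(318,165),.04)[:2];print(r,s)
b=np.array([.577,.384])
for n,p in(("round",(r+[.5242,.3866])/2),("square",(s+[.4763,.386])/2),("bar",b)):
    bot.line_to([*p,.075],.15,rotation=R(178))
    hit=bot.line_to([*p,.031],.03,guard=12);st(f"{n} {hit}");bot.sleep(.25);st(n)
    bot.line_to([*p,.075],.1)
bot.line_to([.5,.38,.25],.2);bot.move_ptp([.45,.55,.3],R(160))
s=snapshot("scene")[:,:,::-1];t=snapshot("top")[:,:,::-1]
out=np.hstack([cv2.resize(s[150:300,340:500],(400,375)),cv2.resize(t[80:260,120:312],(400,375))]);cv2.imwrite("pics/m2.png",out);st("end")
E
```

```text
[0.52320963 0.38672668] [0.46982108 0.3892529 ]
round True t=50.0 tcp [0.5236 0.3866 0.0341] clamp [-0.0979  0.1755] w -0.0001 gf 4.1 F [-1.5 -0.1  7.9]
round t=50.2 tcp [0.5236 0.3866 0.0341] clamp [-0.0979  0.1755] w -0.0000 gf 4.5 F [-1.5 -0.6  8.6]
square True t=52.5 tcp [0.473  0.3876 0.034 ] clamp [-0.148   0.1686] w 0.0001 gf 4.4 F [-1.2 -1.   8.3]
square t=52.8 tcp [0.473  0.3876 0.034 ] clamp [-0.1481  0.1686] w 0.0000 gf 4.7 F [-1.  -0.7  8.8]
bar True t=55.5 tcp [0.5769 0.3839 0.0341] clamp [-0.0448  0.1811] w 0.0003 gf 3.8 F [-1.6 -1.3  7.7]
bar t=55.7 tcp [0.5769 0.3839 0.0341] clamp [-0.0448  0.1812] w 0.0001 gf 4.2 F [-1.7 -0.4  8.6]
end t=58.3 tcp [0.4513 0.548  0.2992] clamp [-0.1945  0.3237] w 0.0001 gf 0.0 F [-0.3  0.3  0.4]
```

View pics/m2.png

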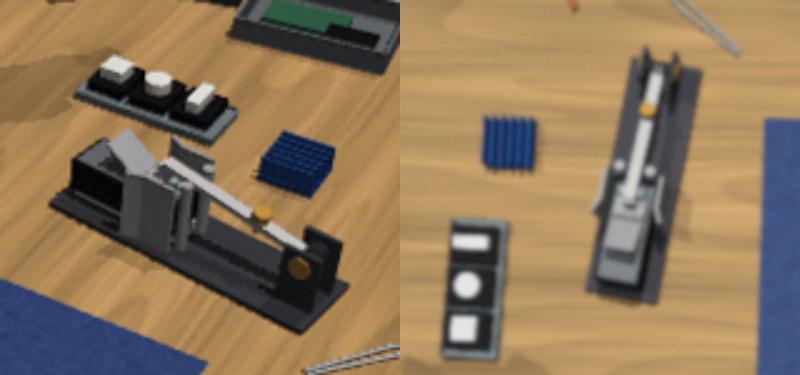

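The pile is straight under the arm, all three keys bottomed at about 34 mm and have come back up, and the robot is clear.

```bash
python3 -c "
from cell import ticket
print(ticket.finish_job())"
```

```text
the job is handed in; nothing more can be done
None
```

All three phones on the bench are stacked home under the clamp's sprung arm, the round, square and bar keys were pressed fully down in that order, and the job is handed in at about 58 s; no verdict was returned.

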